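# Seat the jog dial of an edit controller

### The arm

A 6-joint arm with a two-finger parallel gripper is mounted at the origin on the work surface. World frame = base frame: x ahead of the robot, y to its left, z up, the work surface at z = 0. Lengths are in m, angles in rad, forces in N, time in s.
With the tool pointing down it reaches from about 0.2 to 0.875 m from the base axis. Payload 3.4 kg.
Tool frame: the origin (TCP) lies on the centre line of the jaws, within the pads' length; the fingertips stand 25 mm ahead of it and the grasp point (between the pads) lies 6 mm ahead of it (bot.finger_overhang is the distance from the TCP to the fingertips, in m); z points along the fingers, y is the line along which they close (so a half turn about z gives the same grasp; the last joint's range is limited). The gripper opens to 94 mm and grips with 3 to 60 N. Pads are 16 mm wide; open, the fingers measure 119 mm over their backs; the gripper's body (75 mm by 177 mm) begins 78 mm behind the grasp point.
Start: joints at [1.125, 0.276, 1.505, -0, 1.361, -0.121], TCP at [0.184, 0.545, 0.21] pointing down, gripper open.
Joint ranges: [-2.89, 2.89], [-0.75, 2.08], [0.22, 2.7], [-1.18, 4.32], [0.11, 2.71], [-2.7, 2.7]. Speed limits (rad/s): [2.57, 2.57, 3.14, 3.14, 3.14, 3.14].

### API

Orientations are given as a rotation vector (axis times angle).
In Python, from bench import bot gives the robot as it stands.
- The arm moves only by the tool carry_out, never from a script. Its argument "motion" is a list of rows, each an object with "xyz": the shift along the world's x, y, z in mm, a list of three; "yaw": the turn about the world's z in rad; "grip": the finger opening in mm, from 0 to 94. In form: [{"xyz": [dx, dy, dz], "yaw": yaw, "grip": grip}, ...]. A call has 1 to 20 rows; each row shifts and turns the commanded pose from where the row before left it; what a row does not reach is not made up. A row lasts 1/8 s, in which the tool goes at most 62.5 mm and 10.7 degrees, less where a joint would pass 70% of its speed; a pose out of reach is approached as far as the arm can. A call is refused whole if a number of a shift passes 62.5 or a number of a turn 0.188, either way. A call with a gripper value outside its range is refused whole. The fingers move at their own pace and stop on an object; the grip force is fixed at half the most. Time passes only in rows, so rows that do not move let the fingers close. It gives the time, the measured TCP pose, the force, the opening and the grip force at its end, in the units of the state.
- bot.read_state(): the state, without advancing time (a new reading comes with each control period).
- bot.get_image(name): name is "side" or "top"; returns a dict with "pixels" (480x640x3 uint8, red, green, blue), "camera_matrix" (3x3 intrinsics, pixels), "R" (3x3) and "t" (3): a world point X has camera coordinates R X + t. Camera axes: x right, y down, z forward; pixel columns grow to the right and rows downward; lengths in m; the calibration is good to about 2 mm. A picture is of the moment at which its call begins. There is no depth.
- bot.hand_in(): hands the job in; it is judged then, once.
Trained networks look in the newest picture that a camera, given by its name, has taken for a name from the list of things; names that differ only in an ending like _2 or _b are one class to them, and where a whole thing is asked for, a point or a joint stands for the part that bears it (a point fixed in the world has none). Each returns a list of dicts, best first, with "conf" (0 to 1); they miss things now and then, are a little off and sometimes report something else, mostly with a low value. They report only what shows in the picture. A call takes as long as a camera call.
- bot.recognise(query, camera): "point" ([column, row] in pixels, amid what is visible of it).
- bot.silhouettes(query, camera): "region" (480x640 bool, what is visible of it) and "point" ([column, row] in pixels, amid what is visible of it).
The state is a dict: "clock": time; "qpos": joint angles; "qvel": joint speeds; "effort": joint torques, N m; "eef_pos": TCP position; "ee_rot": TCP orientation; "ft_force": force on the tool from outside, world axes, zero at the start; "moment": the same for the moment, N m; "finger_gap": finger opening in m; "gripper_force": force on a finger pad.
Only numpy, scipy, OpenCV 4.12 (cv2) and the standard library are available. Lean on these libraries where they do the work, as an engineer would, in place of code of your own. Each camera call takes 0.05 s, during which the arm holds its last target. There are 200 camera calls.

### The job

The jog dial of the video edit controller on the shop counter sits raised on its spindle because the notch in its rim is not over the orange key. Push the dial round by its finger peg with a fingertip until the notch stands over the key, then press the dial straight down in the middle until it is fully home on the seat, and take the hand away. Do not lift or pull off the dial, and leave the spare knob and the other things where they are.

Things in the scene. Friction and masses are not known exactly. Their poses are not given: they have to be found in the camera images.
- console: Grey video edit controller, fixed to the counter: a box 220 (its x) x 320 (its y) x 45 mm high. Origin: centre of its underside, on the counter. Its flat top carries flush keys and a display under 2 mm high (nothing to bump into), and the dial's seat, centred at x 0, y -50 mm.
- seat (a point): Centre of the round black seat plate (116 mm across, 5 mm above the console's top) at its top face, on the spindle's axis; 50 mm above the counter. Its x axis points from the spindle towards the orange key, z up. The steel spindle (12 mm across, 16 mm high) stands here, hidden inside the dial.
- key (a point): Top centre of the part of the orange key that the notch must come over: 41 mm from the spindle's axis, 6.5 mm above the seat plate. The key is a fixed block 10 mm wide (tangentially), reaching from 37 to 55 mm from the axis, so its outer end shows beyond the dial's rim.
- dial: Loose aluminium jog dial, 90 mm across, 22 mm thick, about 0.2 kg, closed flat top. Its bore, open below, fits the spindle with 1 mm play, so it turns with light friction and stays where left. Origin: centre of its underside; z up; x to the notch. Raised: origin 8 mm above the seat; home: level with the seat. Off the key it goes down only 1.5 mm.
- notch (a point): Middle of the notch in the dial's rim, at the level of the underside, 41 mm from the axis on the dial's +x side. The notch is 18 mm wide (the key has 4 mm room on each side), 12 mm deep radially, cut through the full thickness and open outwards and upwards. A black line on the dial's top points to it.
- peg_top (a point): Top centre of the black finger peg on the dial's top: upright cylinder 14 mm across, 16 mm high, 30 mm from the axis, exactly opposite the notch (dial -x side). Pushing it sideways turns the dial.
- press_point (a point): Centre of the dial's flat top, 22 mm above its underside: where to press.
- spare_knob: Small red loose knob, 24 mm across, 20 mm high, standing on the console's top left (+y) of the dial; origin centre of its underside. Leave alone.
- screwdriver: Loose screwdriver lying on the counter, about 200 mm long along its x. Leave alone.
- adapter: Black plug adapter lying on the counter, 70 x 45 x 30 mm with two brass pins at +x; origin centre of its underside. Leave alone.
- carton: Small cardboard carton with a yellow band on the counter, 60 x 90 x 50 mm; origin centre of its underside. Leave alone.
- sleeve (a joint): How far the brass friction sleeve (40 mm across, hidden under the dial) has been pushed down: 0 raised, 0.008 m level with the seat plate. Raised, it carries the dial 8 mm above the plate. It slides when the dial is pressed with about 7 N (about 1 N more at 15 mm/s) and stays where it is left; it does not spring back.

How it is judged:
On the way, in this order (a step that is already met when the one before it is completed fails the run):
1. the notch is brought over the key (within 6 mm) with the dial still up on its sleeve (horizontal distance between notch and key below 0.006 m and z of dial in the frame of seat above 0.003 m), for 0.02 s.
2. the dial is pressed home on its seat (z of dial in the frame of seat below 0.0015 m and horizontal distance between notch and key below 0.006 m), for 0.2 s.
At the end, for the whole second after the job is handed in: The dial lies at rest fully home: its underside within 1.5 mm of the seat plate, level within 0.04 rad, within 3 mm of the spindle axis, its notch over the key (within 6 mm) (all of step 2 and z of dial in the frame of seat above -0.0015 m and horizontal distance between dial and seat below 0.003 m and angle between dial's own z axis and vertical below 0.04 rad and linear speed of dial below 0.01 m/s); the robot touches nothing.
It fails at once if the dial is lifted more than 5 mm above its raised start (z of dial in the frame of seat above 0.013 m).
It fails at once if the spare knob is moved more than 15 mm (distance of spare_knob from where it was at the start of the episode above 0.015 m).
It fails at once if the screwdriver is moved more than 20 mm (distance of screwdriver from where it was at the start of the episode above 0.02 m).
It fails at once if the adapter is moved more than 20 mm (distance of adapter from where it was at the start of the episode above 0.02 m).
It fails at once if the carton is moved more than 20 mm (distance of carton from where it was at the start of the episode above 0.02 m).
It also fails if it takes over 64 s, if anything falls off the work surface, if the arm or the gripper's body presses on something with over 40 N, if the wrist force passes 120 N, or if a joint passes its speed limit or range.

## Working session

There is one attempt and no reset: what is moved stays moved. The work goes in short steps, Python scripts to look and compute and a tool call to move; the robot and the scene stay as the last step left them, time stands still between calls to the robot, and variables do not carry over. Pictures are saved under pics/ and viewed, at most 10 in all, crops included, and the job is handed in when it is done.

Besides the shell and the picture viewer there is one more tool, called as name(argument=value, ...), one argument or row to a line, values as JSON. carry_out: Moves the arm, as the interface text tells. Its arguments: {"type":"object","properties":{"motion":{"type":"array","items":{"type":"object","properties":{"xyz":{"type":"array","items":{"type":"number"}},"yaw":{"type":"number"},"grip":{"type":"number"}}}}},"required":["motion"]}

```bash
mkdir -p pics
cat > h.py <<'E'
import numpy as np, cv2
from bench import bot
def ray(im,p,z):
    K,R,t=map(np.array,(im["camera_matrix"],im["R"],im["t"]))
    d=R.T@np.linalg.inv(K)@np.array([p[0],p[1],1.]); c=-R.T@t
    return (c+d*(z-c[2])/d[2])
def proj(im,X):
    K,R,t=map(np.array,(im["camera_matrix"],im["R"],im["t"]))
    q=K@(R@np.array(X)+t); return q[:2]/q[2]
def save(im,n): cv2.imwrite(f"pics/{n}.png",im["pixels"][:,:,::-1])
E
python3 - <<'E'
from h import *
Z=dict(console=.045,key=.0565,dial=.08,notch=.08,peg_top=.096,press_point=.08,spare_knob=.065,seat=.05)
for c in("top","side"):
    im=bot.get_image(c); save(im,c+"0")
    print(c,"cam",-np.array(im["R"]).T@np.array(im["t"]))
    for n,z in Z.items():
        for r in bot.recognise(n,c)[:2]: print(n,np.round(r["point"]),round(r["conf"],2),ray(im,r["point"],z).round(4))
s=bot.read_state(); print(s["clock"],s["eef_pos"],s["ee_rot"])
E
```

```text
top cam [0.36274632 0.03117165 1.38677957]
console [291. 244.] 0.66 [0.5526 0.0707 0.045 ]
console [244. 236.] 0.64 [0.5695 0.1759 0.045 ]
key [296. 242.] 0.88 [0.5573 0.0593 0.0565]
dial [324. 236.] 0.81 [ 0.5689 -0.0014  0.08  ]
notch [325. 238.] 0.55 [ 0.5637 -0.005   0.08  ]
notch [145. 216.] 0.53 [0.6002 0.3877 0.08  ]
peg_top [322. 240.] 0.83 [0.5578 0.0028 0.096 ]
press_point [325. 238.] 0.61 [ 0.5641 -0.0037  0.08  ]
spare_knob [245. 238.] 0.54 [0.5606 0.1709 0.065 ]
spare_knob [147. 216.] 0.22 [0.6035 0.3868 0.065 ]
seat [291. 245.] 0.56 [0.5506 0.0687 0.05  ]
side cam [0.45826336 0.89077516 0.80677141]
console [306. 310.] 0.84 [0.5549 0.1207 0.045 ]
key [307. 309.] 0.82 [0.5507 0.1299 0.0565]
key [254. 462.] 0.72 [0.5979 0.4311 0.0565]
dial [306. 258.] 0.67 [0.5628 0.0182 0.08  ]
dial [254. 462.] 0.17 [0.5929 0.4468 0.08  ]
notch [302. 256.] 0.8 [0.5698 0.0147 0.08  ]
peg_top [307. 258.] 0.76 [0.5583 0.0393 0.096 ]
press_point [306. 256.] 0.98 [0.5631 0.0147 0.08  ]
spare_knob [297. 327.] 0.44 [0.5629 0.1828 0.065 ]
seat [302. 311.] 0.59 [0.5599 0.1286 0.05  ]
0.9 [0.18351756 0.54495474 0.2099139 ] [5.07882972e-01 3.10021941e+00 1.24902307e-04]
```

View pics/top0.png

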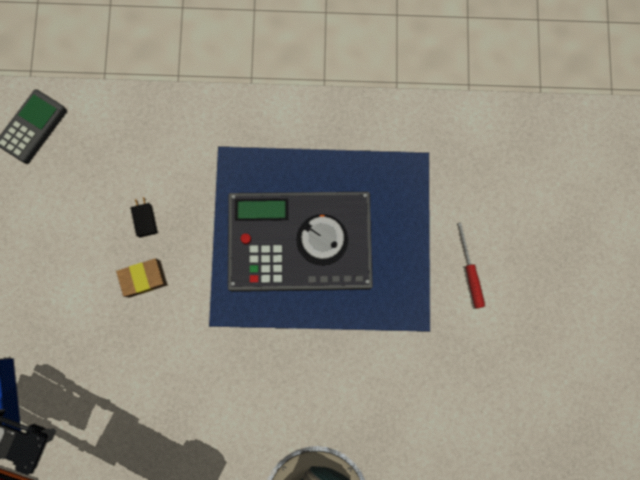

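View pics/side0.png

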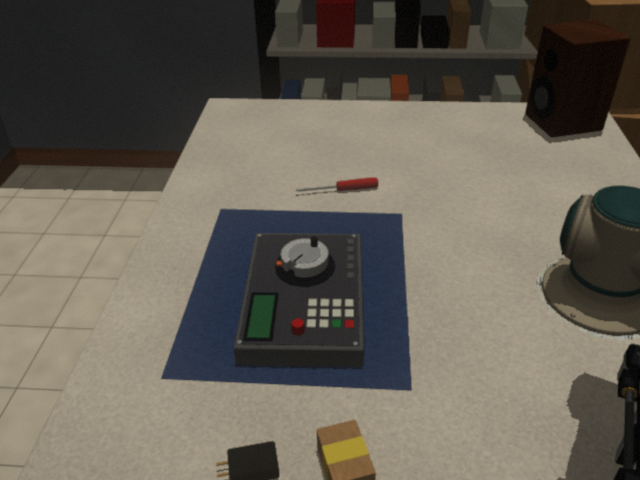

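The top view shows the dial at about (322,238), the key at (322,215), the notch near (306,228) and the peg at (334,245). I'll refine these with colour segmentation.

```bash
cat > meas.py <<'E'
from h import *
def meas(name=None):
    im=bot.get_image("top"); im2=bot.get_image("side"); out={}
    for c,m,(x0,y0,x1,y1) in(("top",im,(290,200,355,275)),("side",im2,(265,225,345,290))):
        p=m["pixels"][y0:y1,x0:x1].astype(int)
        g=(p.min(2)>110)&(p.max(2)-p.min(2)<40)
        ys,xs=np.nonzero(g); h=cv2.convexHull(np.c_[xs,ys].astype(np.float32)); (e,ax,an)=cv2.fitEllipse(h)
        o=(p[...,0]>p[...,2]+60)&(p[...,0]>90); oy,ox=np.nonzero(o)
        d=ray(m,(e[0]+x0,e[1]+y0),.08)
        k=ray(m,(ox.mean()+x0,oy.mean()+y0),.0565) if len(ox) else None
        print(c,"dial",d.round(4),"ell",np.round(ax,1),"key",k if k is None else k.round(4),len(ox),(ox.mean()+x0,oy.mean()+y0) if len(ox) else "")
        if name: cv2.imwrite(f"pics/{name}_{c}.png",cv2.resize(m["pixels"][y0:y1,x0:x1,::-1],None,fx=7,fy=7,interpolation=cv2.INTER_CUBIC))
    return im,im2
if __name__=="__main__":
    im,im2=meas("z1")
    P=np.array([ray(im,q,.045)[:2] for q in((229.5,193),(369.5,193),(371.5,289),(229.5,289))])
    print(P.round(4), "c",P.mean(0).round(4))
    for a,b in((0,1),(1,2),(3,2),(0,3)): print(np.linalg.norm(P[a]-P[b]).round(4))
    a=(P[0]+P[3]-P[1]-P[2]); th=np.arctan2(a[1],a[0])-np.pi/2; print("yaw",th)
    print("seat",P.mean(0)-.05*np.array([-np.sin(th),np.cos(th)]))
    for n in("peg_top","key","dial"):
        for c,m in(("top",im),("side",im2)):
            for r in bot.silhouettes(n,c)[:1]: print(n,c,r["conf"],np.round(r["point"],1),r["region"].sum())
E
python3 meas.py
python3 - <<'E'
import cv2,numpy as np
a=cv2.imread('pics/z1_top.png');b=cv2.imread('pics/z1_side.png')
s=.78; a=cv2.resize(a,None,fx=.78,fy=.78);b=cv2.resize(b,None,fx=.78,fy=.78)
o=np.zeros((max(a.shape[0],b.shape[0]),a.shape[1]+b.shape[1],3),np.uint8);o[:a.shape[0],:a.shape[1]]=a;o[:b.shape[0],a.shape[1]:]=b
cv2.imwrite('pics/z1.png',o);print(o.shape)
E
```

```text
top dial [0.5654 0.0013 0.08  ] ell [40.7 41. ] key [0.6178 0.0037 0.0565] 8 (np.float64(321.5), np.float64(215.5))
side dial [0.5675 0.0046 0.08  ] ell [28.5 45.5] key [0.6174 0.0071 0.0565] 20 (np.float64(278.5), np.float64(262.5))
[[ 0.6655  0.2115]
 [ 0.6748 -0.1039]
 [ 0.4581 -0.1108]
 [ 0.4502  0.2015]] c [0.5621 0.0496]
0.3155
0.2169
0.3124
0.2156
yaw 0.027308915590245952
seat [ 5.63513561e-01 -4.23807563e-04]
peg_top top 0.98 [322.2 238.8] 1340
peg_top side 0.85 [304.1 256.9] 1574
key top 0.9 [295.  243.9] 12930
key side 0.92 [305.2 310.8] 14249
dial top 0.56 [323.4 237.7] 1299
dial side 0.77 [304.4 257.6] 1523
(410, 792, 3)
```

View pics/z1.png

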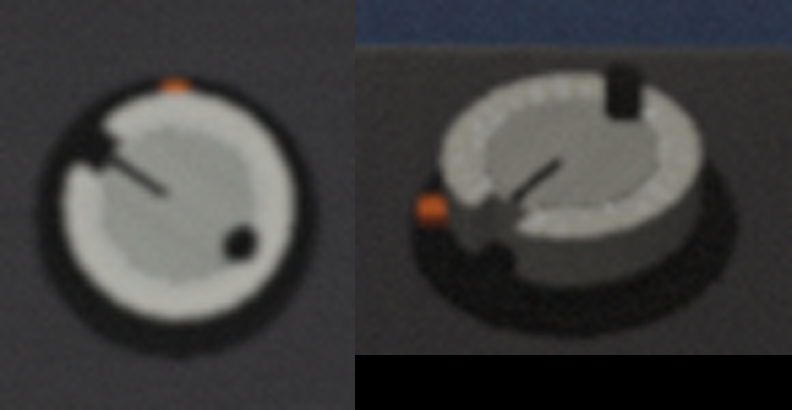

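The crops give the peg top at (334,244.5) in the top view and about (308,238) in the side view. The notch is roughly 60° counter-clockwise of the key. I'll straddle the peg with the fingers, leaving slack, and swing it clockwise.

Run:
```python
from h import *
im=bot.get_image("top"); im2=bot.get_image("side")
s=.78*7
pt=(290+240/s,200+243/s); ps=(265+(625-355)/s,225+70/s)
A=ray(im,pt,.091)  # blob mid between top and base
B=ray(im2,ps,.096); print("peg",A.round(4),B.round(4))
c=np.array([.5655,.0015]); 
for q in(A,B): d=q[:2]-c; print(np.hypot(*d),np.degrees(np.arctan2(d[1],d[0])))
n=ray(im,(290+92/s,200+148/s),.08);d=n[:2]-c;print("notch",n,np.hypot(*d),np.degrees(np.arctan2(d[1],d[0])))
a=ray(im,(290+112/s,200+155/s),.08);b=ray(im,(290+165/s,200+193/s),.08);d=a-b;print("line",np.degrees(np.arctan2(d[1],d[0])))
print(np.linalg.inv(np.array(im["R"]))[:, :2])
```

```text
peg [ 0.5484 -0.0239  0.091 ] [ 0.5494 -0.0229  0.096 ]
0.03061252901124003 -123.94214110277169
0.029197904412590823 -123.46383440776377
notch [0.5866431  0.03547774 0.08      ] 0.04001896240094887 58.10751060312014
line 55.53948033766189
[[ 0.02339323 -0.98803653]
 [-0.99938442 -0.02709935]
 [ 0.02614472 -0.1518204 ]]
```

carry_out(
  motion=[
    {"xyz":[26,-40.6,0],"yaw":0.094,"grip":25},
    {"xyz":[26,-40.6,0],"yaw":0.094,"grip":25},
    {"xyz":[26,-40.6,0],"yaw":0.094,"grip":25},
    {"xyz":[26,-40.6,0],"yaw":0.094,"grip":25},
    {"xyz":[26,-40.6,0],"yaw":0.094,"grip":25},
    {"xyz":[26,-40.6,0],"yaw":0.094,"grip":25},
    {"xyz":[26,-40.6,0],"yaw":0.094,"grip":25},
    {"xyz":[26,-40.6,0],"yaw":0.094,"grip":25},
    {"xyz":[26,-40.6,0],"yaw":0.094,"grip":25},
    {"xyz":[26,-40.6,0],"yaw":0.094,"grip":25},
    {"xyz":[26,-40.6,0],"yaw":0.094,"grip":25},
    {"xyz":[26,-40.6,0],"yaw":0.094,"grip":25},
    {"xyz":[26,-40.6,0],"yaw":0.094,"grip":25},
    {"xyz":[27,-40.6,0],"yaw":0.089,"grip":25},
    {"xyz":[0,0,-25],"yaw":0,"grip":25},
    {"xyz":[0,0,-25],"yaw":0,"grip":25},
    {"xyz":[0,0,-10],"yaw":0,"grip":25},
    {"xyz":[0,0,0],"yaw":0,"grip":25},
  ],
)

```text
clock: 3.65
eef_pos: [0.549, -0.0185, 0.1496]
ee_rot: [1.475, -2.768, 0.008]
ft_force: [0.2, -0.1, 0.6]
finger_gap: 0.0251
gripper_force: 0.0
```

Run:
```python
from h import *
im=bot.get_image("side"); s=bot.read_state()
print(s["clock"],s["eef_pos"],s["ee_rot"],s["finger_gap"],s["ft_force"])
cv2.imwrite("pics/a.png",cv2.resize(im["pixels"][190:300,240:370,::-1],None,fx=5,fy=5,interpolation=cv2.INTER_CUBIC))
```

```text
3.7 [ 0.54959063 -0.01856716  0.15031953] [ 1.47537931 -2.76952243  0.00914131] 0.025211482192436966 [ 0.26038749 -0.26804482  0.98479786]
```

View pics/a.png

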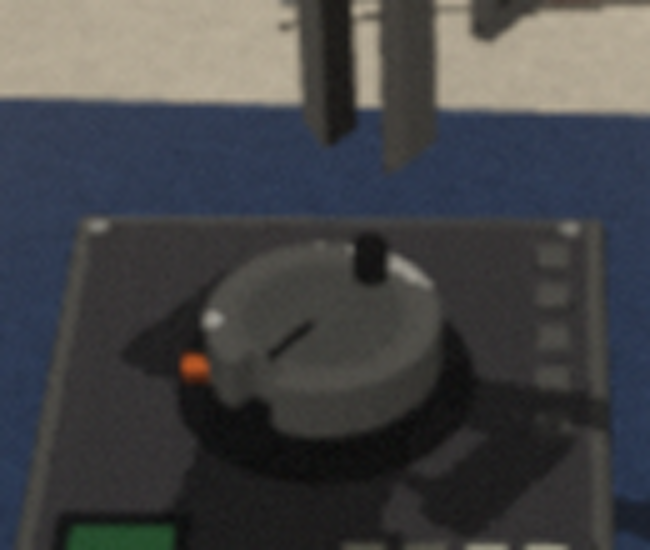

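The peg (at about (370,258) in the crop) stands under the gap between the fingers. The arm is 5 mm short in y, so I'll correct that and descend.

carry_out(
  motion=[
    {"xyz":[0,-5,0],"yaw":0,"grip":25},
    {"xyz":[0,0,-13],"yaw":0,"grip":25},
    {"xyz":[0,0,-13],"yaw":0,"grip":25},
    {"xyz":[0,0,-8],"yaw":0,"grip":25},
    {"xyz":[0,0,-6],"yaw":0,"grip":25},
    {"xyz":[0,0,0],"yaw":0,"grip":25},
  ],
)

```text
clock: 4.45
eef_pos: [0.5492, -0.0221, 0.1092]
ee_rot: [1.47, -2.769, 0.011]
ft_force: [0.6, -0.7, 0.4]
finger_gap: 0.025
gripper_force: 0.0
```

Run:
```python
from h import *
im=bot.get_image("side"); s=bot.read_state()
print(s["clock"],s["eef_pos"],s["ee_rot"],s["finger_gap"],s["ft_force"])
cv2.imwrite("pics/b.png",cv2.resize(im["pixels"][190:300,240:370,::-1],None,fx=5,fy=5,interpolation=cv2.INTER_CUBIC))
```

```text
4.5 [ 0.54951639 -0.02209699  0.10965172] [ 1.47069254 -2.76946323  0.01140447] 0.02459939715100092 [ 0.46279249  0.31226148 -0.67681956]
```

View pics/b.png

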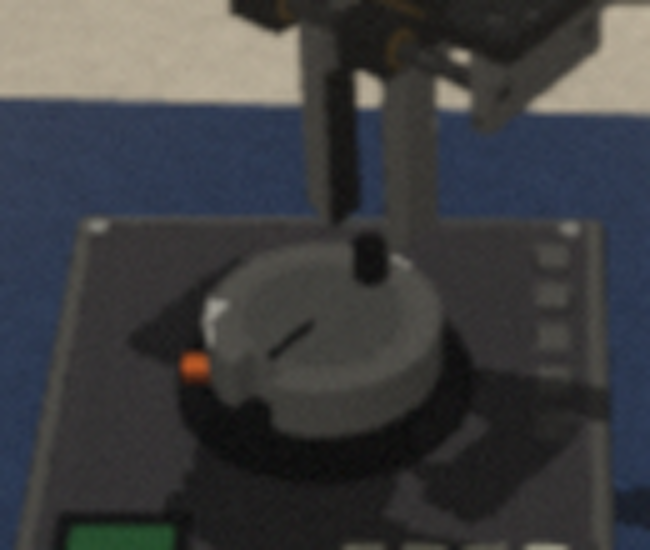

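Run:
```python
from h import *
im=bot.get_image("side");
f=lambda X:((proj(im,X)-[240,190])*5).round()
for z in(.085,.095,.105,.11):
  print(z,"L",f((.5648,-.0325,z)),"R",f((.534,-.012,z)),"mid",f((.5495,-.022,z)))
print("peg exp",f((.549,-.0235,.096)),f((.549,-.0235,.08)), "dial",f((.5655,.0015,.08)))
im=bot.get_image("top")
cv2.imwrite("pics/c.png",cv2.resize(im["pixels"][190:285,275:370,::-1],None,fx=6,fy=6,interpolation=cv2.INTER_CUBIC))
print(bot.finger_overhang)
```

```text
0.085 L [335. 245.] R [411. 280.] mid [373. 263.]
0.095 L [335. 225.] R [410. 260.] mid [372. 243.]
0.105 L [334. 204.] R [410. 239.] mid [371. 222.]
0.11 L [333. 194.] R [410. 229.] mid [371. 211.]
peg exp [373. 238.] [374. 271.] dial [326. 310.]
0.025
```

View pics/c.png

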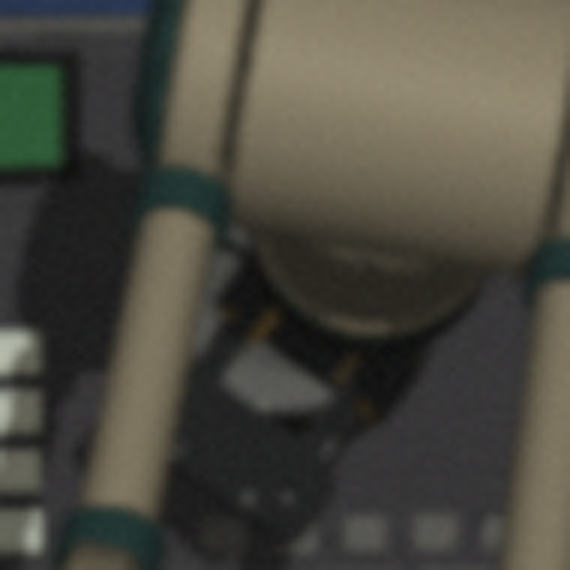

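The arm hides the top view. In the side view the fingertips look somewhat high, so I'll swing a short arc first and check for contact.

carry_out(
  motion=[
    {"xyz":[-2.1,0.5,-1],"yaw":-0.087,"grip":25},
    {"xyz":[-2.0,1.7,0],"yaw":-0.087,"grip":25},
    {"xyz":[-1.8,1.9,0],"yaw":-0.087,"grip":25},
    {"xyz":[-1.7,2.0,0],"yaw":-0.087,"grip":25},
    {"xyz":[-1.5,2.2,0],"yaw":-0.087,"grip":25},
    {"xyz":[0,0,0],"yaw":0,"grip":25},
  ],
)

```text
clock: 5.35
eef_pos: [0.5406, -0.0137, 0.1092]
ee_rot: [0.84, -3.021, 0.01]
ft_force: [0.3, 0.9, -0.3]
finger_gap: 0.0251
gripper_force: 0.0
```

Run:
```python
from h import *
im=bot.get_image("side"); s=bot.read_state()
print(s["clock"],s["eef_pos"],s["ee_rot"],s["finger_gap"],s["ft_force"])
p=np.clip(im["pixels"][195:285,255:345,::-1].astype(float)*1.8,0,255).astype(np.uint8)
cv2.imwrite("pics/d.png",cv2.resize(p,None,fx=6.5,fy=6.5,interpolation=cv2.INTER_CUBIC))
```

```text
5.4 [ 0.54067208 -0.01385835  0.10918868] [ 0.84062417 -3.02041406  0.0101248 ] 0.025101413215166544 [-0.20947902  0.59132643  0.22421915]
```

View pics/d.png

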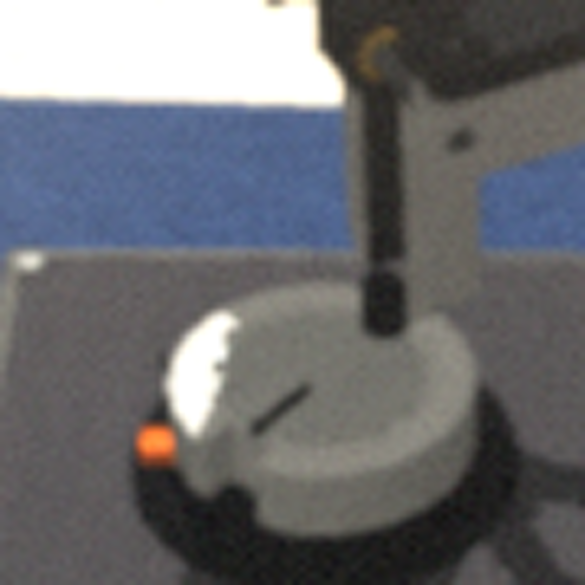

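Run:
```python
from h import *
im=bot.get_image("side"); f=lambda q:(255+q[0]/6.5,195+q[1]/6.5)
for z in(.084,.09,.096,.1):
    a=ray(im,f((382,262)),z);b=ray(im,f((445,312)),z);m=(a+b)/2;d=b-a
    print(z,a.round(4),b.round(4),"mid",m.round(4),np.hypot(d[0],d[1]).round(4),np.degrees(np.arctan2(d[1],d[0])))
```

```text
0.084 [ 0.5529 -0.0462  0.084 ] [ 0.5323 -0.0229  0.084 ] mid [ 0.5426 -0.0346  0.084 ] 0.0312 131.4772492297995
0.09 [ 0.5521 -0.0385  0.09  ] [ 0.5317 -0.0153  0.09  ] mid [ 0.5419 -0.0269  0.09  ] 0.0309 131.47724922979924
0.096 [ 0.5513 -0.0307  0.096 ] [ 0.5311 -0.0077  0.096 ] mid [ 0.5412 -0.0192  0.096 ] 0.0306 131.47724922979944
0.1 [ 0.5508 -0.0255  0.1   ] [ 0.5306 -0.0027  0.1   ] mid [ 0.5407 -0.0141  0.1   ] 0.0305 131.47724922979955
```

The fingertips' image fits the TCP position only at z≈0.100, not 0.084, so they passed above the peg and the dial hasn't turned. I'll swing back over the peg and go down in small steps, watching the force.

carry_out(
  motion=[
    {"xyz":[3.2,-4.2,0],"yaw":0.174,"grip":25},
    {"xyz":[3.8,-3.6,0],"yaw":0.174,"grip":25},
    {"xyz":[1.4,-1.5,0],"yaw":0.087,"grip":25},
    {"xyz":[0,0,-2],"yaw":0,"grip":25},
    {"xyz":[0,0,-2],"yaw":0,"grip":25},
    {"xyz":[0,0,0],"yaw":0,"grip":25},
  ],
)

```text
clock: 6.2
eef_pos: [0.5485, -0.023, 0.1046]
ee_rot: [1.471, -2.769, 0.011]
ft_force: [0.6, -0.2, 0.1]
finger_gap: 0.0248
gripper_force: 0.0
```

carry_out(
  motion=[
    {"xyz":[0,0,-2],"yaw":0,"grip":25},
    {"xyz":[0,0,-2],"yaw":0,"grip":25},
    {"xyz":[0,0,0],"yaw":0,"grip":25},
  ],
)

```text
clock: 6.58
eef_pos: [0.5486, -0.0231, 0.1006]
ee_rot: [1.471, -2.769, 0.011]
ft_force: [1.0, -0.0, 0.3]
finger_gap: 0.025
gripper_force: 0.0
```

At this TCP height a 25 mm overhang would put the tips below the dial's top, yet there is no force. That confirms the tips are higher, so I'll continue down.

carry_out(
  motion=[
    {"xyz":[0,0,-2],"yaw":0,"grip":25},
    {"xyz":[0,0,-2],"yaw":0,"grip":25},
    {"xyz":[0,0,-1.5],"yaw":0,"grip":25},
    {"xyz":[0,0,0],"yaw":0,"grip":25},
  ],
)

```text
clock: 7.08
eef_pos: [0.5487, -0.0231, 0.0951]
ee_rot: [1.471, -2.769, 0.011]
ft_force: [-0.1, -0.3, -0.1]
finger_gap: 0.0252
gripper_force: 0.0
```

Run:
```python
from h import *
im=bot.get_image("side"); s=bot.read_state()
print(s["clock"],s["eef_pos"],s["finger_gap"],s["ft_force"])
p=np.clip(im["pixels"][195:285,255:345,::-1].astype(float)*1.8,0,255).astype(np.uint8)
cv2.imwrite("pics/e.png",cv2.resize(p,None,fx=6.5,fy=6.5,interpolation=cv2.INTER_CUBIC))
```

```text
7.125 [ 0.54876757 -0.02310569  0.0952683 ] 0.024714551611614705 [0.68707659 0.09416357 0.3981449 ]
```

View pics/e.png

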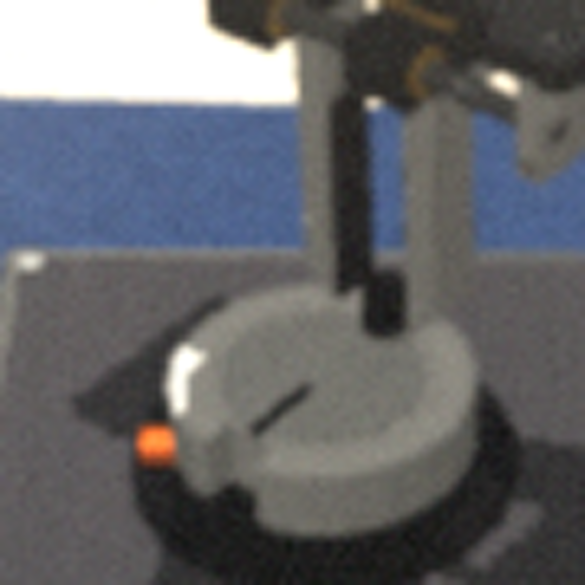

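Now the tips sit at about (340,292) and (435,318) on either side of the peg at (385,300), roughly 85 mm high. I'll swing clockwise.

carry_out(
  motion=[
    {"xyz":[-2.1,1.5,0],"yaw":-0.087,"grip":25},
    {"xyz":[-2.0,1.7,0],"yaw":-0.087,"grip":25},
    {"xyz":[-1.8,1.9,0],"yaw":-0.087,"grip":25},
    {"xyz":[-1.7,2.0,0],"yaw":-0.087,"grip":25},
    {"xyz":[-1.5,2.2,0],"yaw":-0.087,"grip":25},
    {"xyz":[-1.2,2.3,0],"yaw":-0.087,"grip":25},
    {"xyz":[-1.1,2.4,0],"yaw":-0.087,"grip":25},
    {"xyz":[0,0,0],"yaw":0,"grip":25},
  ],
)

```text
clock: 8.12
eef_pos: [0.5374, -0.009, 0.0954]
ee_rot: [0.575, -3.081, 0.009]
ft_force: [-0.2, -0.2, -0.9]
finger_gap: 0.0248
gripper_force: 0.0
```

```bash
cat > ang.py <<'E'
from h import *
# dark line on dial top from side camera: unwarp dial top to a 1 px = 0.25 mm plan view at z=.08 (rows = -x, cols = -y)
def plan(c="side",z=.08,ctr=(.5655,.0015),n=280):
    im=bot.get_image(c)
    W=[(ctr[0]+sx*.03,ctr[1]+sy*.03) for sx,sy in((1,1),(1,-1),(-1,-1),(-1,1))]
    src=np.float32([proj(im,(x,y,z)) for x,y in W])
    dst=np.float32([(n/2-sy*120,n/2-sx*120) for sx,sy in((1,1),(1,-1),(-1,-1),(-1,1))])
    return cv2.warpPerspective(im["pixels"],cv2.getPerspectiveTransform(src,dst),(n,n),flags=cv2.INTER_CUBIC)
def angle(p):
    g=p.astype(float).mean(2); n=p.shape[0]; best=[]
    for a in np.arange(-180,180,1.):
        r=np.arange(40,80); u=np.radians(a)
        def s(off):
            x=r*np.cos(u)-off*np.sin(u); y=r*np.sin(u)+off*np.cos(u)
            return cv2.remap(g.astype(np.float32),(n/2-y).astype(np.float32)[None],(n/2-x).astype(np.float32)[None],1).mean()
        best.append((s(0)-(s(14)+s(-14))/2,a))
    return sorted(best)[:4]
if __name__=="__main__":
    import sys
    c=sys.argv[1]; p=plan(c); print(angle(p)); cv2.imwrite(f"pics/plan_{sys.argv[2]}.png",p[:,:,::-1])
    s=bot.read_state(); print(s["clock"],s["eef_pos"],s["ft_force"])
E
python3 ang.py side 1
```

```text
[(np.float32(-19.545265), np.float64(32.0)), (np.float32(-19.45549), np.float64(31.0)), (np.float32(-19.20784), np.float64(33.0)), (np.float32(-18.84945), np.float64(30.0))]
8.175 [ 0.53744394 -0.00912525  0.09543866] [ 0.55905309  0.09165128 -0.21872134]
```

The dial follows: the notch is at 32° and the target is about 2.5°. I'll continue about 29° more.

carry_out(
  motion=[
    {"xyz":[-0.9,2.5,0],"yaw":-0.087,"grip":25},
    {"xyz":[-0.6,2.5,0],"yaw":-0.087,"grip":25},
    {"xyz":[-0.4,2.6,0],"yaw":-0.087,"grip":25},
    {"xyz":[-0.2,2.6,0],"yaw":-0.087,"grip":25},
    {"xyz":[0,2.6,0],"yaw":-0.087,"grip":25},
    {"xyz":[0.1,1.8,0],"yaw":-0.06,"grip":25},
    {"xyz":[0,0,0],"yaw":0,"grip":25},
  ],
)

```text
clock: 9.05
eef_pos: [0.5354, 0.0054, 0.0953]
ee_rot: [-0.197, -3.127, 0.005]
ft_force: [0.4, -0.4, -0.4]
finger_gap: 0.025
gripper_force: 0.0
```

```bash
python3 ang.py side 2
```

```text
[(np.float32(-17.622608), np.float64(11.0)), (np.float32(-17.477215), np.float64(12.0)), (np.float32(-17.474358), np.float64(10.0)), (np.float32(-16.947834), np.float64(13.0))]
9.1 [0.53539465 0.005425   0.09533629] [-0.52608816 -0.26524316 -0.89516748]
```

The line reading is sensitive to the dial centre error, so I'll raise the hand and back off to check from the top camera.

carry_out(
  motion=[
    {"xyz":[0,-2,0],"yaw":0,"grip":25},
    {"xyz":[0,0,10],"yaw":0,"grip":25},
    {"xyz":[0,0,25],"yaw":0,"grip":25},
    {"xyz":[0,0,40],"yaw":0,"grip":0},
    {"xyz":[-40,40,20],"yaw":0,"grip":0},
    {"xyz":[-50,40,0],"yaw":0,"grip":0},
    {"xyz":[-50,40,0],"yaw":0,"grip":0},
    {"xyz":[-30,40,0],"yaw":0,"grip":0},
    {"xyz":[0,0,0],"yaw":0,"grip":0},
  ],
)

```text
clock: 10.22
eef_pos: [0.3656, 0.1634, 0.1912]
ee_rot: [-0.192, -3.128, 0.004]
ft_force: [-0.2, -0.4, 1.0]
finger_gap: 0.0002
gripper_force: 0.0
```

```bash
python3 meas.py >/dev/null
python3 - <<'E'
import cv2,numpy as np
a=cv2.imread('pics/z1_top.png');b=cv2.imread('pics/z1_side.png')
a=cv2.resize(a,None,fx=.78,fy=.78);b=cv2.resize(b,None,fx=.78,fy=.78)
o=np.zeros((410,792,3),np.uint8);o[:a.shape[0],:a.shape[1]]=a;o[:b.shape[0],a.shape[1]:a.shape[1]+b.shape[1]]=b
cv2.imwrite('pics/z2.png',np.clip(o*1.4,0,255).astype(np.uint8))
from bench import bot;print(bot.read_state()["eef_pos"])
E
```

```text
[0.36851622 0.16085421 0.19019506]
```

View pics/z2.png

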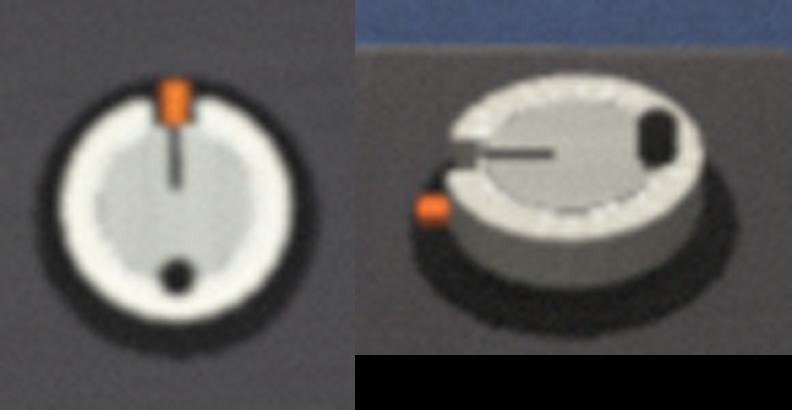

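The notch (centre about x=177) stands over the key (about x=176) in the top view, and the dial is still raised. Now I'll move over the middle with the fingers closed.

carry_out(
  motion=[
    {"xyz":[33,-26.5,0],"yaw":0,"grip":0},
    {"xyz":[33,-26.5,0],"yaw":0,"grip":0},
    {"xyz":[33,-26.5,0],"yaw":0,"grip":0},
    {"xyz":[33,-26.5,0],"yaw":0,"grip":0},
    {"xyz":[33,-26.5,0],"yaw":0,"grip":0},
    {"xyz":[32,-27,0],"yaw":0,"grip":0},
    {"xyz":[0,0,-25],"yaw":0,"grip":0},
    {"xyz":[0,0,-25],"yaw":0,"grip":0},
    {"xyz":[0,0,-20],"yaw":0,"grip":0},
    {"xyz":[0,0,0],"yaw":0,"grip":0},
    {"xyz":[0,0,0],"yaw":0,"grip":0},
  ],
)

```text
clock: 12.0
eef_pos: [0.5654, 0.0016, 0.1208]
ee_rot: [-0.201, -3.127, 0.005]
ft_force: [0.3, 0.7, -0.8]
finger_gap: 0.0007
gripper_force: 0.0
```

carry_out(
  motion=[
    {"xyz":[0,0,-3],"yaw":0,"grip":0},
    {"xyz":[0,0,-3],"yaw":0,"grip":0},
    {"xyz":[0,0,-3],"yaw":0,"grip":0},
    {"xyz":[0,0,-3],"yaw":0,"grip":0},
    {"xyz":[0,0,-2],"yaw":0,"grip":0},
    {"xyz":[0,0,0],"yaw":0,"grip":0},
  ],
)

```text
clock: 12.75
eef_pos: [0.5646, 0.0021, 0.1061]
ee_rot: [-0.2, -3.126, 0.005]
ft_force: [-0.3, -0.9, 0.1]
finger_gap: 0.0005
gripper_force: 0.0
```

carry_out(
  motion=[
    {"xyz":[0,0,-2],"yaw":0,"grip":0},
    {"xyz":[0,0,-2],"yaw":0,"grip":0},
    {"xyz":[0,0,0],"yaw":0,"grip":0},
  ],
)

```text
clock: 13.12
eef_pos: [0.5646, 0.0021, 0.1021]
ee_rot: [-0.2, -3.126, 0.005]
ft_force: [0.4, 0.5, 0.4]
finger_gap: 0.0004
gripper_force: 0.0
```

carry_out(
  motion=[
    {"xyz":[0,0,-1.5],"yaw":0,"grip":0},
    {"xyz":[0,0,-1.5],"yaw":0,"grip":0},
    {"xyz":[0,0,-1.5],"yaw":0,"grip":0},
  ],
)

```text
clock: 13.5
eef_pos: [0.5648, 0.0021, 0.0977]
ee_rot: [-0.2, -3.127, 0.005]
ft_force: [0.3, 0.5, -0.3]
finger_gap: 0.0008
gripper_force: 0.0
```

carry_out(
  motion=[
    {"xyz":[0,0,-1.5],"yaw":0,"grip":0},
    {"xyz":[0,0,-1.5],"yaw":0,"grip":0},
    {"xyz":[0,0,-1.5],"yaw":0,"grip":0},
  ],
)

```text
clock: 13.88
eef_pos: [0.5648, 0.0021, 0.0932]
ee_rot: [-0.2, -3.126, 0.005]
ft_force: [-0.0, 0.2, -0.4]
finger_gap: 0.0007
gripper_force: 0.0
```

carry_out(
  motion=[
    {"xyz":[0,0,-1.5],"yaw":0,"grip":0},
    {"xyz":[0,0,-1.5],"yaw":0,"grip":0},
    {"xyz":[0,0,-1.5],"yaw":0,"grip":0},
  ],
)

```text
clock: 14.25
eef_pos: [0.5648, 0.0021, 0.0887]
ee_rot: [-0.2, -3.127, 0.005]
ft_force: [-0.7, -0.0, -0.6]
finger_gap: 0.0004
gripper_force: 0.0
```

carry_out(
  motion=[
    {"xyz":[0,0,-1.5],"yaw":0,"grip":0},
    {"xyz":[0,0,-1.5],"yaw":0,"grip":0},
  ],
)

```text
clock: 14.5
eef_pos: [0.5648, 0.0021, 0.0857]
ee_rot: [-0.2, -3.126, 0.005]
ft_force: [-0.7, 0.6, -0.5]
finger_gap: 0.0002
gripper_force: 0.0
```

carry_out(
  motion=[
    {"xyz":[0,0,-1.5],"yaw":0,"grip":0},
    {"xyz":[0,0,-1.5],"yaw":0,"grip":0},
  ],
)

```text
clock: 14.75
eef_pos: [0.5649, 0.0021, 0.0835]
ee_rot: [-0.2, -3.127, 0.005]
ft_force: [-1.4, 0.1, 6.0]
finger_gap: 0.0006
gripper_force: 2.9
```

Contact at TCP z≈0.084, so home should come at about 0.076.

carry_out(
  motion=[
    {"xyz":[0,0,-1.5],"yaw":0,"grip":0},
    {"xyz":[0,0,-1.5],"yaw":0,"grip":0},
  ],
)

```text
clock: 15.0
eef_pos: [0.5649, 0.0021, 0.0807]
ee_rot: [-0.2, -3.127, 0.005]
ft_force: [-1.3, -0.8, 6.6]
finger_gap: 0.0004
gripper_force: 3.0
```

carry_out(
  motion=[
    {"xyz":[0,0,-1.5],"yaw":0,"grip":0},
    {"xyz":[0,0,-1.5],"yaw":0,"grip":0},
  ],
)

```text
clock: 15.25
eef_pos: [0.5649, 0.0021, 0.0777]
ee_rot: [-0.2, -3.127, 0.005]
ft_force: [-3.2, -0.2, 6.1]
finger_gap: 0.0004
gripper_force: 3.0
```

carry_out(
  motion=[
    {"xyz":[0,0,-1.5],"yaw":0,"grip":0},
    {"xyz":[0,0,0],"yaw":0,"grip":0},
  ],
)

```text
clock: 15.5
eef_pos: [0.5648, 0.0021, 0.0766]
ee_rot: [-0.2, -3.127, 0.005]
ft_force: [-2.4, -0.1, 9.2]
finger_gap: 0.0007
gripper_force: 4.0
```

carry_out(
  motion=[
    {"xyz":[0,0,-1],"yaw":0,"grip":0},
    {"xyz":[0,0,0],"yaw":0,"grip":0},
  ],
)

```text
clock: 15.75
eef_pos: [0.5649, 0.0021, 0.0766]
ee_rot: [-0.2, -3.128, 0.006]
ft_force: [-2.7, -0.1, 13.3]
finger_gap: 0.0007
gripper_force: 6.7
```

carry_out(
  motion=[
    {"xyz":[0,0,-0.5],"yaw":0,"grip":0},
    {"xyz":[0,0,0],"yaw":0,"grip":0},
  ],
)

```text
clock: 16.0
eef_pos: [0.5649, 0.0021, 0.0766]
ee_rot: [-0.2, -3.128, 0.006]
ft_force: [-4.6, 0.7, 15.7]
finger_gap: 0.0005
gripper_force: 8.1
```

The dial has bottomed: force rises with no further travel. I'll hold briefly, then retract and look.

carry_out(
  motion=[
    {"xyz":[0,0,-0.5],"yaw":0,"grip":0},
    {"xyz":[0,0,0],"yaw":0,"grip":0},
    {"xyz":[0,0,3],"yaw":0,"grip":0},
    {"xyz":[0,0,5],"yaw":0,"grip":0},
    {"xyz":[0,0,20],"yaw":0,"grip":0},
    {"xyz":[0,0,40],"yaw":0,"grip":0},
    {"xyz":[0,0,40],"yaw":0,"grip":0},
    {"xyz":[-40,40,10],"yaw":0,"grip":0},
    {"xyz":[-50,40,0],"yaw":0,"grip":0},
    {"xyz":[-50,40,0],"yaw":0,"grip":0},
    {"xyz":[-40,40,0],"yaw":0,"grip":0},
    {"xyz":[0,0,0],"yaw":0,"grip":0},
  ],
)

```text
clock: 17.5
eef_pos: [0.3841, 0.1619, 0.1913]
ee_rot: [-0.192, -3.126, 0.005]
ft_force: [1.2, -0.7, -0.4]
finger_gap: 0.0006
gripper_force: 0.0
```

```bash
python3 meas.py | head -2
python3 - <<'E'
import cv2,numpy as np
a=cv2.imread('pics/z1_top.png');b=cv2.imread('pics/z1_side.png')
a=cv2.resize(a,None,fx=.78,fy=.78);b=cv2.resize(b,None,fx=.78,fy=.78)
o=np.zeros((410,792,3),np.uint8);o[:a.shape[0],:a.shape[1]]=a;o[:b.shape[0],a.shape[1]:a.shape[1]+b.shape[1]]=b
cv2.imwrite('pics/z3.png',np.clip(o*1.4,0,255).astype(np.uint8))
from bench import bot;print(bot.read_state()["eef_pos"])
E
```

```text
top dial [0.5638 0.0027 0.08  ] ell [40.5 41.2] key [0.6116 0.0033 0.0565] 42 (np.float64(321.5952380952381), np.float64(218.21428571428572))
side dial [0.5658 0.015  0.08  ] ell [29.6 46.1] key [0.617  0.0071 0.0565] 22 (np.float64(278.72727272727275), np.float64(262.5))
[0.38806398 0.15944214 0.19110007]
```

View pics/z3.png

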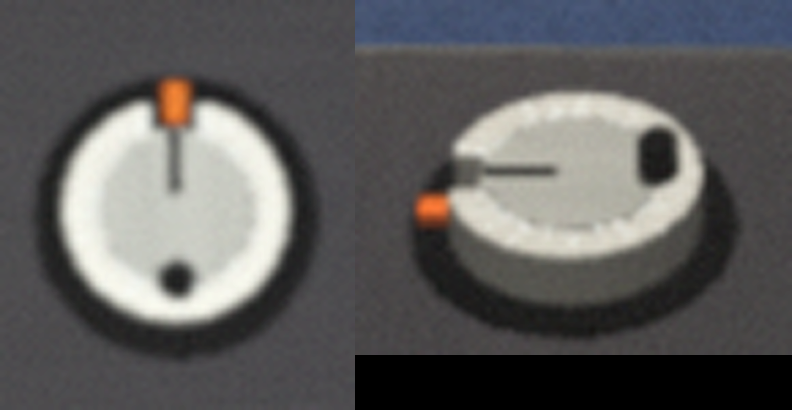

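In the side view the dial's top has dropped about 17 crop pixels, which is about 8 mm. The notch is still over the key, so I'm handing in.

```bash
python3 -c "
from bench import bot
print(bot.hand_in())"
```

```text
the job is handed in; nothing more can be done
None
```

The jog dial's notch was turned over the orange key and the dial pressed about 8 mm down until it bottomed on the seat; the hand was withdrawn and the job handed in, but no verdict was returned.

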